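Set the filling hopper and refill the blue bin

TASK

Free the red wing knob, slide the hopper over the blue bin and turn the knob tight again. Then draw the red tray out of its rack, weigh it by setting it down on the scale and letting go, take it again and tip all four brass fittings through the hopper into the blue bin. Put the empty tray back on the scale, and leave the tin, jar, tape, spray can and screwdriver where they are.

Things in the scene. Friction and masses are not known exactly. Their poses are not given: they have to be found in the camera images.
- station: fixed filling station: an aluminium rail (24 wide, top at z 109) along this frame's y axis on two posts; the origin is on the table under the middle of the row of three bins, the rail runs at x = -120 and its posts stand at y = +-172 (overall y +-180).
- carriage (a joint): slide of the hopper carriage along the station's +y, metres, 0 = middle of the rail, stops at +-0.115; free it moves with about 2 N.
- hopper (a point): centre of the bottom opening (90 x 90, at z 65) of the yellow square hopper that hangs from the carriage. The hopper flares to about 132 x 132 at its top, z 153 (robot-side wall z 146); the carriage's grey block with the red wing knob is 120 nearer the robot.
- clamp (a joint): angle of the red wing knob on the carriage, rad: 0 = tight (end stop), grows anticlockwise seen from above to 1.5 = fully free (end stop); the clamp lets go above about 0.6.
- knob_grip (a point): point on the knob's vertical axis at the height to grip it, 16 below its top. The knob's wing is 48 long, 12 thick, 40 high (z 130 to 170); the wing's length lies along the station's x at joint value 0 and turns with the joint. Flat block top at z 121 under it; it rides with the carriage.
- bin_blue: blue stock bin, the target, open box 130 (x) x 106 (y) x 55 high, walls 4, fixed under the hopper's path; origin under its centre, axes as the station's.
- bin_green: green bin, same size, not the target.
- bin_grey: grey bin, same size, not the target.
- rack: fixed low parking rack: wooden board 120 (x) x 200 (y), underside at z 125, top at 137 (a small carton on it reaches 172), on side panels at y +-94 and a back panel at x = 57; open towards its -x (board edge at x = -60). Origin on the table under the board's centre.
- tray: red tray of brass fittings, 170 long (x) x 100 wide (y), floor 4 thick, side walls 40 high and 4 thick, rear wall 50 high at x = -85, pouring mouth at x = +85 with a ramp that rises to 15; 0.35 kg plus 4 fittings of 50 g. Origin under the centre of its floor. At the start its rear end is under the rack's board.
- tray_bar (a point): middle of the black carrying bar across the tray (along the tray's y, 92 clear between its end posts, 12 thick along x, 16 high), 88 above the tray's underside, for carrying it level.
- tray_handle (a point): point to grip on the black slab handle behind the rear wall, at tray x = -102, z = 74. The slab is 60 wide (y), 12 thick, 60 long, and leans back 30 degrees from the tray's z towards -x: it runs along (-0.5, 0, 0.866) of the tray from (-85, 0, 45); its flat faces look along (0.866, 0, 0.5). Grip it with the fingers coming down the slab.
- scale: fixed counting scale, steel plate 190 (x) x 160 (y), top at z 45; origin on the table under its centre.
- fitting1_c (a point): centre of one brass fitting (28 across, 30 long) in the tray.
- fitting2_c (a point): centre of one brass fitting (28 across, 30 long) in the tray.
- fitting3_c (a point): centre of one brass fitting (28 across, 30 long) in the tray.
- fitting4_c (a point): centre of one brass fitting (28 across, 30 long) in the tray.
- tin: bystander, leave alone: blue paint tin, 100 across, 110 high; origin under its centre.
- jar: bystander, leave alone: amber jar with white cap, 60 across, 75 high; origin under its centre.
- tape: bystander, leave alone: black roll of tape lying flat, 90 across, 40 high; origin under its centre.
- spray: bystander, leave alone: green spray can, 60 across, 150 high; origin under its centre.
- screwdriver: bystander, leave alone: screwdriver lying flat; origin under its centre.

How it is judged:
By the outcome, as a careful person would: the job done as asked, in the order asked, and still so for the second after the job is handed in, with the robot touching nothing.
It also fails if it takes over 72 s, if anything falls off the work surface, if the arm or the gripper's body presses on something with over 40 N, if the wrist force passes 120 N, or if a joint passes its speed limit or range.

ROBOT

A 6-joint arm with a two-finger parallel gripper is mounted at the origin on the work surface. World frame = base frame: x ahead of the robot, y to its left, z up, the work surface at z = 0. Lengths are in m, angles in rad, forces in N, time in s.
With the tool pointing down it reaches from about 0.35 to 0.85 m from the base axis. Payload 8.1 kg.
Tool frame: the origin (TCP) lies midway between the tips of the shut fingers; the grasp point (between the pads) lies 19 mm behind it; z points along the fingers, y is the direction in which the jaws open and shut (so a half turn about z gives the same grasp; the last joint's range is limited). The gripper opens to 93 mm and grips with 3 to 60 N. Pads are 15 mm wide; open, the fingers measure 128 mm over their backs; the gripper's body (75 mm by 188 mm) begins 65 mm behind the grasp point.
Start: joints at [1.077, 0.13, 1.488, -0, 1.523, -0.085], TCP at [0.238, 0.551, 0.219] pointing down, gripper open.
Joint ranges: [-2.96, 2.96], [-0.89, 2.26], [0.02, 2.5], [-1.34, 4.48], [0, 2.73], [-2.66, 2.66]. Speed limits (rad/s): [2.39, 2.39, 2.79, 3.14, 3.14, 3.14].

INTERFACE

Orientations are given as a unit quaternion [w, x, y, z].
In Python, from workcell import bot gives the robot as it stands.
- The arm moves only by the tool servo_tool, never from a script. Its argument "commands" is a list of rows, each an object of numbers: "tx", "ty", "tz": the shift along the world's x, y, z in mm; "turn": the turn about the world's z in degrees. A call has exactly 8 rows; each row shifts and turns the pose as measured when the row begins; what a row does not reach is not made up. A row lasts 1/8 s, in which the tool goes at most 62.5 mm and 10.7 degrees, less where a joint would pass 70% of its speed; a pose out of reach is approached as far as the arm can. A call with a gripper value outside its range is refused whole. "gripper" is the opening, from 0 (shut) to 1 (fully open), set as the call begins (left out, the last holds). The fingers move at their own pace and stop on an object; "newtons" is the grip in N (left out, the last holds). Time passes only in rows, so rows that do not move let the fingers close, or fill a call up. It gives the time, the measured TCP pose, the force and the opening at its end, in the units of the state.
- bot.get_state(): the state, without advancing time (a new reading comes with each control period).
- bot.snapshot(name): name is "scene" or "side" or "wrist"; returns (picture, depth): 384x512x3 uint8, blue, green, red; 384x512 float32, m along the optical axis (not along the pixel's ray), 0 where there is no reading.
- bot.camera_params(name): a dict with "intrinsics" (3x3 intrinsics, pixels), "position" and "attitude" of the camera in the world. Camera axes: x right, y up, looking along -z (the intrinsics and any distortion apply to the point x, -y, -z); pixel columns grow to the right and rows downward; lengths in m; the calibration is good to about 2 mm. A picture is of the moment at which its call begins: read the wrist's pose just before it. camera_params takes no time and is no camera call; for the wrist camera it gives the pose at the moment of the call.
- bot.finish_job(): hands the job in, once; it reports no verdict.
Trained networks look in the newest picture that a camera, given by its name, has taken for a name from the list of things; names that differ only in an ending like _2 or _b are one class to them, and where a whole thing is asked for, a point or a joint stands for the part that bears it (a point fixed in the world has none). Each returns a list of dicts, best first, with "confidence" (0 to 1); they miss things now and then, are a little off and sometimes report something else, mostly with a low value. They report only what shows in the picture. A call takes as long as a camera call.
- bot.find_in(camera, target): "centre" ([x, y, z] in m, in the coordinates of the camera as it stood for that picture, good to about 4 mm: the middle of the surface that is visible of it).
- bot.cut_out(camera, target): "region" (384x512 bool, what is visible of it).
The state is a dict: "clock": time; "joints": joint angles; "qvel": joint speeds; "tau": joint torques, N m; "position": TCP position; "orientation": TCP orientation; "wrist_force": force on the tool from outside, world axes, zero at the start; "ft_torque": the same for the moment, N m; "opening": opening from 0.0 (shut) to 1.0 (fully open).
Only numpy, scipy, OpenCV 4.12 (cv2) and the standard library are available. Lean on these libraries where they do the work, as an engineer would, in place of code of your own. Each camera call takes 0.05 s, during which the arm holds its last target. There are 200 camera calls.

## Working session

There is one attempt and no reset: what is moved stays moved. The work goes in short steps, Python scripts to look and compute and a tool call to move; the robot and the scene stay as the last step left them, time stands still between calls to the robot, and variables do not carry over. Pictures are saved under pics/ and viewed, about 8 in all and at most 12, crops included, and the job is handed in when it is done.

Besides the shell and the picture viewer there is one more tool, called after "Request:" in YAML: its name, and indented under it one key for each argument. servo_tool: Moves the arm, as the interface text tells. Its arguments: {"type":"object","properties":{"commands":{"type":"array","items":{"type":"object","properties":{"tx":{"type":"number"},"ty":{"type":"number"},"tz":{"type":"number"},"turn":{"type":"number"}}}},"gripper":{"type":"number"},"newtons":{"type":"number"}},"required":["commands"]}

```bash
ls; mkdir -p pics; cat > h.py <<'E'
from workcell import bot
import numpy as np, cv2
from scipy.spatial.transform import Rotation as R
def rot(a):
    a=np.array(a)
    return a if a.shape==(3,3) else R.from_quat(a[[1,2,3,0]]).as_matrix()
def cam(n):
    p=bot.camera_params(n); return np.array(p['intrinsics']),np.array(p['position']),rot(p['attitude'])
def cloud(d,c):   # HxWx3 world points
    K,t,A=c; v,u=np.mgrid[:d.shape[0],:d.shape[1]]
    p=np.stack([(u-K[0,2])/K[0,0]*d,-(v-K[1,2])/K[1,1]*d,-d],-1)
    w=p@A.T+t; w[d<=0]=np.nan; return w
def proj(P,c):
    K,t,A=c; q=(np.array(P)-t)@A; return K[0,2]-K[0,0]*q[...,0]/q[...,2], K[1,2]+K[1,1]*q[...,1]/q[...,2]
def find(n,t):
    K,p,A=cam(n)
    return [(round(r['confidence'],2),np.round(A@np.array(r['centre'])+p,3)) for r in bot.find_in(n,t)][:2]
E
python3 - <<'E'
from h import *
np.set_printoptions(suppress=True,precision=3)
s=bot.get_state(); print(s['clock'],s['position'],s['orientation'],s['opening'])
for n in ['scene','side']:
    p=bot.camera_params(n); print({k:(np.round(v,3).tolist() if not isinstance(v,str) else v) for k,v in p.items()})
    im,d=bot.snapshot(n); cv2.imwrite(f'pics/{n}0.png',im); np.save(f'{n}0.npy',d)
for n,ts in [('scene',['hopper','clamp','bin_blue','bin_green','bin_grey','rack','tray','tray_bar','tray_handle','scale','station'])]:
    for t in ts: print(n,t,find(n,t))
print(bot.get_state()['clock'])
E
```

```text
pics
0.0 [0.238 0.55  0.218] [-0.     0.203  0.979 -0.001] 1.0025800080508687
{'intrinsics': [[388.027, 0.0, 255.272], [0.0, 388.027, 190.638], [0.0, 0.0, 1.0]], 'position': [1.21, -0.165, 0.888], 'attitude': [0.761, 0.294, 0.207, 0.54]}
{'intrinsics': [[346.562, 0.0, 254.102], [0.0, 346.562, 193.635], [0.0, 0.0, 1.0]], 'position': [0.097, -0.462, 0.608], 'attitude': [0.833, 0.435, -0.17, -0.298]}
scene hopper [(0.91, array([0.614, 0.089, 0.119])), (0.37, array([0.428, 0.291, 0.02 ]))]
scene clamp [(0.46, array([0.551, 0.068, 0.149]))]
scene bin_blue [(0.97, array([ 0.663, -0.108,  0.005])), (0.45, array([0.685, 0.11 , 0.017]))]
scene bin_green [(0.71, array([0.664, 0.001, 0.006])), (0.32, array([0.427, 0.29 , 0.028]))]
scene bin_grey [(0.94, array([0.686, 0.111, 0.019]))]
scene rack [(0.67, array([0.463, 0.423, 0.136])), (0.4, array([ 0.517, -0.352,  0.044]))]
scene tray [(0.79, array([0.43 , 0.294, 0.026])), (0.71, array([ 0.364, -0.186,  0.025]))]
scene tray_bar [(0.76, array([0.428, 0.29 , 0.024])), (0.51, array([ 0.364, -0.184,  0.023]))]
scene tray_handle [(0.66, array([0.43 , 0.291, 0.027])), (0.4, array([ 0.665, -0.   ,  0.003]))]
scene scale [(0.69, array([ 0.511, -0.352,  0.045]))]
scene station [(0.6, array([0.605, 0.064, 0.107]))]
0.65
```

```bash
python3 - <<'E'
import cv2
for n in ['scene','side']:
    im=cv2.imread(f'pics/{n}0.png'); cv2.imwrite(f'pics/{n}0b.png',cv2.resize(im,(800,600)))
E
```

```text
(no output)
```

View pics/scene0b.png

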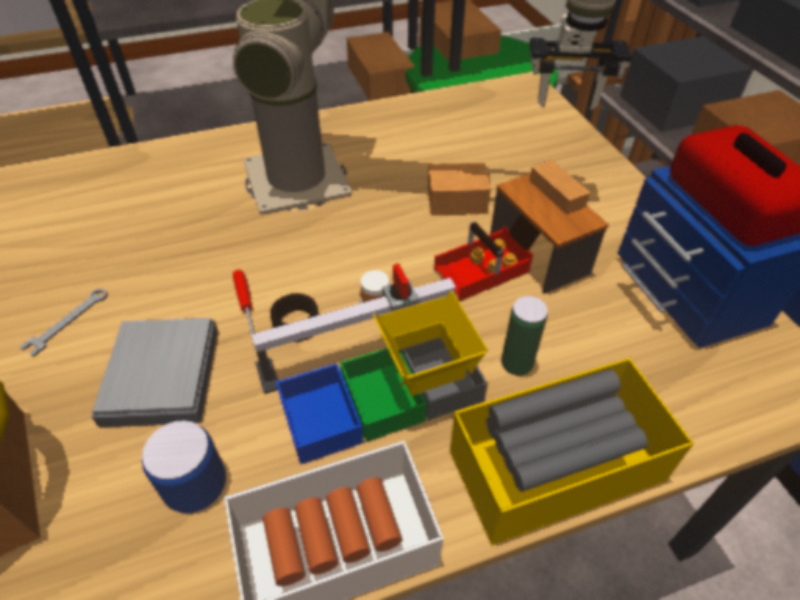

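View pics/side0b.png

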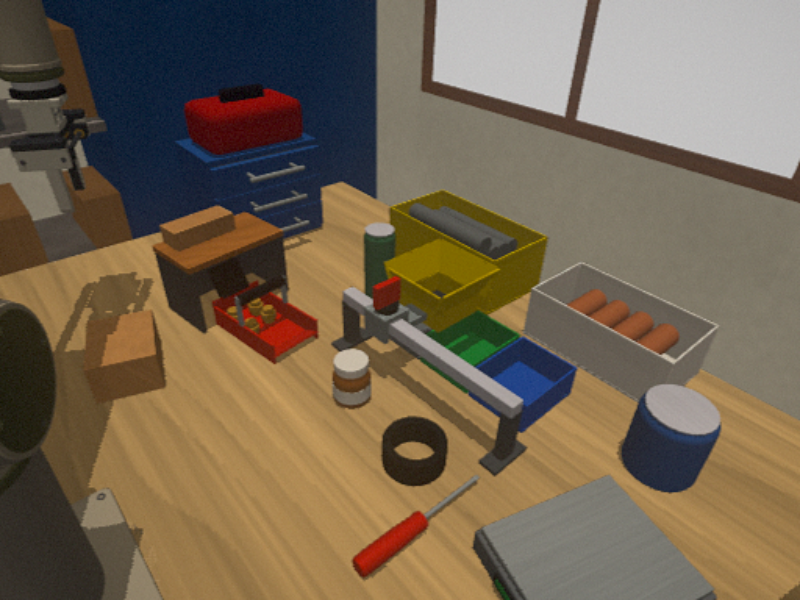

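```bash
python3 - <<'E'
from h import *
np.set_printoptions(suppress=True,precision=3)
ims={n:cv2.imread(f'pics/{n}0.png') for n in ['scene','side']}
W={n:cloud(np.load(f'{n}0.npy'),cam(n)) for n in ims}
P=np.concatenate([W[n].reshape(-1,3) for n in W]); C=np.concatenate([ims[n].reshape(-1,3) for n in ims]).astype(int)
hsv=np.concatenate([cv2.cvtColor(ims[n],cv2.COLOR_BGR2HSV).reshape(-1,3) for n in ims])
src=np.repeat([0,1],384*512)
def box(m,name):
    q=P[m]; r=cv2.minAreaRect((q[:,:2]*1000).astype(np.float32)); print(name,m.sum(),'med',np.median(q,0),'rect',np.round(r[0],0),np.round(r[1],0),round(r[2],1),'z',np.percentile(q[:,2],[2,50,98]))
def near(x,y,rx,ry,z0,z1): return (abs(P[:,0]-x)<rx)&(abs(P[:,1]-y)<ry)&(P[:,2]>z0)&(P[:,2]<z1)
red=((hsv[:,0]<8)|(hsv[:,0]>172))&(hsv[:,1]>170)&(hsv[:,2]>70)
blue=(hsv[:,0]>105)&(hsv[:,0]<130)&(hsv[:,1]>150); yel=(hsv[:,0]>20)&(hsv[:,0]<32)&(hsv[:,1]>200)
for s in [0,1]:
    k=src==s
    box(near(.52,-.35,.15,.15,.04,.05)&k,f'scale{s}')
    box(near(.46,.42,.15,.15,.130,.143)&k,f'rack{s}')
    box(near(.55,.07,.08,.08,.12,.18)&red&k,f'knob{s}')
    box(near(.55,0,.1,.25,.103,.114)&~red&~yel&(hsv[:,1]<90)&k,f'rail{s}')
    box(near(.43,.29,.13,.13,.002,.06)&red&k,f'tray{s}')
    box(near(.66,-.11,.1,.1,.048,.06)&blue&k,f'bluerim{s}')
    box(near(.65,.09,.12,.12,.14,.16)&yel&k,f'hop{s}')
    blk=(hsv[:,2]<60)
    box(near(.43,.29,.13,.13,.082,.102)&blk&k,f'bar{s}')
E
```

```text
scale0 3519 med [ 0.498 -0.355  0.045] rect [ 488. -354.] [162. 194.] 73.6 z [0.041 0.045 0.048]
rack0 1415 med [0.465 0.409 0.136] rect [471. 466.] [301. 195.] 8.6 z [0.131 0.136 0.141]
knob0 141 med [0.553 0.07  0.159] rect [543.  72.] [48. 11.] 4.3 z [0.132 0.159 0.171]
rail0 936 med [ 0.548 -0.039  0.109] rect [543.  -6.] [359.  47.] 89.0 z [0.104 0.109 0.112]
tray0 1191 med [0.431 0.275 0.016] rect [420. 303.] [130. 207.] 8.8 z [0.002 0.016 0.044]
bluerim0 292 med [ 0.701 -0.111  0.054] rect [ 669. -112.] [131. 105.] 2.2 z [0.048 0.054 0.058]
hop0 507 med [0.666 0.106 0.148] rect [664.  77.] [135. 140.] 1.8 z [0.14  0.148 0.155]
bar0 228 med [0.438 0.364 0.091] rect [446. 342.] [194. 118.] 11.3 z [0.082 0.091 0.101]
scale1 7573 med [ 0.499 -0.344  0.045] rect [ 529. -361.] [178. 275.] 80.1 z [0.043 0.045 0.047]
rack1 1307 med [0.428 0.405 0.136] rect [472. 466.] [300. 196.] 8.3 z [0.131 0.136 0.141]
knob1 252 med [0.535 0.069 0.155] rect [539.  73.] [46. 14.] 1.0 z [0.132 0.155 0.17 ]
rail1 1114 med [ 0.542 -0.054  0.109] rect [553.  38.] [446. 107.] 78.0 z [0.103 0.109 0.111]
tray1 1322 med [0.436 0.274 0.015] rect [434. 288.] [102. 174.] 8.9 z [0.002 0.015 0.045]
bluerim1 184 med [ 0.68  -0.101  0.054] rect [ 666. -110.] [128. 111.] 1.6 z [0.049 0.054 0.056]
hop1 630 med [0.683 0.097 0.147] rect [663.  77.] [137. 141.] 2.7 z [0.14  0.147 0.154]
bar1 501 med [0.42  0.373 0.092] rect [431. 291.] [256. 202.] 89.9 z [0.083 0.092 0.101]
```

```bash
python3 - <<'E'
from h import *
np.set_printoptions(suppress=True,precision=1,linewidth=150)
ims={n:cv2.imread(f'pics/{n}0.png') for n in ['scene','side']}
P=np.concatenate([cloud(np.load(f'{n}0.npy'),cam(n)).reshape(-1,3) for n in ims])*1000
hsv=np.concatenate([cv2.cvtColor(ims[n],cv2.COLOR_BGR2HSV).reshape(-1,3) for n in ims])
red=((hsv[:,0]<8)|(hsv[:,0]>172))&(hsv[:,1]>150)
def fr(o,deg):
    a=np.radians(deg); q=P.copy(); q[:,0]-=o[0]; q[:,1]-=o[1]; e=np.array([np.cos(a),np.sin(a)]); f=np.array([-e[1],e[0]])
    return np.c_[q[:,:2]@e,q[:,:2]@f,q[:,2]]
T=fr((434,288),-81.1)
pc=lambda v:np.percentile(v,[1,5,25,50,75,95,99])
m=(abs(T[:,0])<120)&(abs(T[:,1])<65)&(T[:,2]>8)&(T[:,2]<60)&red
print('tray x',pc(T[m,0]),'y',pc(T[m,1]))
for s in (-1,1):
    k=m&(T[:,1]*s>40)&(T[:,2]>30); c=np.polyfit(T[k,0],T[k,1],1); print('side',s,c,k.sum())
for z in range(44,110,6):
    k=(abs(T[:,0])<70)&(abs(T[:,1])<60)&(T[:,2]>z)&(T[:,2]<z+6)&~red&(hsv[:,2]<110)
    if k.sum()>5: print(z,k.sum(),'x',pc(T[k,0]),'y',pc(T[k,1]))
m=(abs(T[:,2]-137)<4)&(T[:,0]>-250)&(T[:,0]<80)&(abs(T[:,1])<150); print('board x',pc(T[m,0]),'y',pc(T[m,1]))
m=(abs(T[:,2]-172)<4)&(T[:,0]>-250)&(T[:,0]<80)&(abs(T[:,1])<150); print('carton x',pc(T[m,0]),'y',pc(T[m,1]))
# station
S=fr((667,-5),1.5)
m=(abs(S[:,0]+120)<20)&(S[:,2]>106)&(S[:,2]<111)&(S[:,1]<30)
c=np.polyfit(S[m,1],S[m,0],1);print('rail',c,pc(S[m,0]),pc(S[m,1]))
m=(abs(S[:,0])<90)&(abs(S[:,1]-82)<90)&(S[:,2]>143)&(S[:,2]<156)&(hsv[:,0]>20)&(hsv[:,0]<32)&(hsv[:,1]>200)
print('hop',pc(S[m,0]),pc(S[m,1]))
m=(abs(S[:,0]+120)<40)&(abs(S[:,1]-78)<40)&(S[:,2]>135)&red; print('knob',pc(S[m,0]),pc(S[m,1]),S[m,2].max(),np.polyfit(S[m,0],S[m,1],1))
b=(hsv[:,0]>105)&(hsv[:,0]<130)&(hsv[:,1]>150)&(abs(S[:,0])<90)&(abs(S[:,1]+108)<80)&(abs(S[:,2]-54)<3);print('blue',pc(S[b,0]),pc(S[b,1]))
E
```

```text
tray x [-84.5 -82.7 -59.9   5.7  58.6  83.   85.8] y [-50.4 -49.7 -46.4  -3.2  47.2  50.5  51.7]
side -1 [ -0.  -47.3] 267
side 1 [ 0. 48.] 252
44 20 x [-5.3 -5.1 -1.7  1.2  4.9  6.2  7.2] y [-50.  -49.5 -48.5  -0.3  48.2  50.5  51. ]
50 16 x [-6.5 -4.8 -1.2  2.6  6.   6.4  6.4] y [-49.1 -49.  -48.6   0.6  47.9  50.4  51.3]
56 24 x [-7.8 -7.  -2.7  1.9  5.   6.5  6.8] y [-50.7 -50.2 -48.6   0.7  47.5  50.9  52.2]
62 16 x [-5.2 -4.4 -1.7  0.8  3.6  5.1  5.3] y [-49.8 -49.6 -49.1  46.   48.6  51.1  51.5]
68 22 x [-4.5 -4.1 -1.6  1.6  4.5  5.9  7.1] y [-49.6 -49.  -45.7  46.4  49.5  51.7  52.6]
74 20 x [-6.4 -6.3 -0.9  2.9  4.2  6.7  8.4] y [-49.8 -49.6 -48.8 -40.7  48.7  50.5  50.9]
80 72 x [-1.4  1.9  4.3  5.1  5.9  6.8  7. ] y [-49.7 -47.3 -27.8  -1.1  30.7  49.   51.1]
86 96 x [-4.8  1.   4.3  5.1  5.9  6.9  7.4] y [-49.5 -48.4 -28.4  -2.7  25.1  47.2  49.6]
92 194 x [-6.5 -5.2 -1.5  2.3  4.6  6.9  7.5] y [-48.6 -43.8 -22.6   2.6  26.9  45.8  50. ]
board x [-191.4 -178.9 -139.4 -115.9  -93.2  -76.5  -74.1] y [-83.4 -76.8 -32.9  28.5  78.6 109.9 115.8]
carton x [-190.  -187.6 -176.6 -162.9 -149.3 -140.6 -139.1] y [-63.6 -59.2 -34.3  -3.7  26.2  50.7  56.3]
rail [  -0.  -122.9] [-135.1 -133.6 -128.9 -122.6 -116.3 -111.1 -109.4] [-176.4 -169.8 -133.5  -83.8  -29.7   16.9   26.6]
hop [-68.6 -66.8 -40.4  14.3  60.8  65.3  66.7] [ 12.8  14.1  31.  103.3 147.7 150.7 152.1]
knob [-148.4 -147.5 -138.3 -124.2 -110.8 -100.2  -98.4] [74.6 75.2 76.2 77.  80.6 85.6 86.6] 171.6889639566923 [ 0.  80.4]
blue [-65.6 -63.6 -30.8  19.6  59.3  63.1  64.3] [-159.7 -158.9 -156.7 -114.1  -57.5  -55.   -54.5]
```

Request:
servo_tool:
  commands:
    - {"tx":20,"ty":-31,"tz":0,"turn":-10}
    - {"tx":20,"ty":-31,"tz":0,"turn":-10}
    - {"tx":20,"ty":-31,"tz":0,"turn":-10}
    - {"tx":20,"ty":-31,"tz":0,"turn":-10}
    - {"tx":20,"ty":-31,"tz":0,"turn":-10}
    - {"tx":20,"ty":-31,"tz":0,"turn":-10}
    - {"tx":20,"ty":-31,"tz":0,"turn":-10}
    - {"tx":20,"ty":-31,"tz":0,"turn":-10}
  gripper: 0.6

```text
clock: 1.65
position: [0.4011, 0.2969, 0.2194]
orientation: [0.0, 0.797, 0.604, 0.001]
wrist_force: [-0.2, -0.0, -0.2]
opening: 0.604
```

Request:
servo_tool:
  commands:
    - {"tx":20,"ty":-32,"tz":0,"turn":-10.4}
    - {"tx":20,"ty":-32,"tz":0,"turn":-10.4}
    - {"tx":20,"ty":-32,"tz":0,"turn":-10.4}
    - {"tx":20,"ty":-32,"tz":0,"turn":-10.4}
    - {"tx":20,"ty":-32,"tz":0,"turn":-10.4}
    - {"tx":20,"ty":-32,"tz":0,"turn":-10.4}
    - {"tx":18,"ty":-30,"tz":0,"turn":-10.4}
    - {"tx":2,"ty":-3,"tz":0,"turn":0}

```text
clock: 2.65
position: [0.5461, 0.062, 0.2208]
orientation: [0.002, 1.0, -0.01, 0.003]
wrist_force: [-0.5, -0.2, 1.3]
opening: 0.598
```

Request:
servo_tool:
  commands:
    - {"tx":-4,"ty":9,"tz":0,"turn":2.6}
    - {"tx":0,"ty":1,"tz":-20}
    - {"tz":-30}
    - {"tz":-25}
    - {"tz":-8}
    - {"tz":-2}
    - {}
    - {}

```text
invalid input at $.commands[1]: expected keys tx, ty, tz, turn
```

```bash
python3 - <<'E'
from h import *
print(bot.get_state()['position'],bot.get_state()['orientation'])
for n in ['scene','wrist']:
    im,d=bot.snapshot(n); cv2.imwrite(f'pics/{n}1.png',cv2.resize(im,(640,480)))
a,b=[cv2.imread(f'pics/{n}1.png') for n in ('scene','wrist')]
cv2.imwrite('pics/j1.png',cv2.resize(np.hstack([a[150:400,200:450],cv2.resize(b,(333,250))]),None,fx=1.35,fy=1.35))
E
```

```text
[0.54614833 0.06203913 0.22079444] [ 0.00184435  0.9999465  -0.00985191  0.00255797]
```

View pics/j1.png

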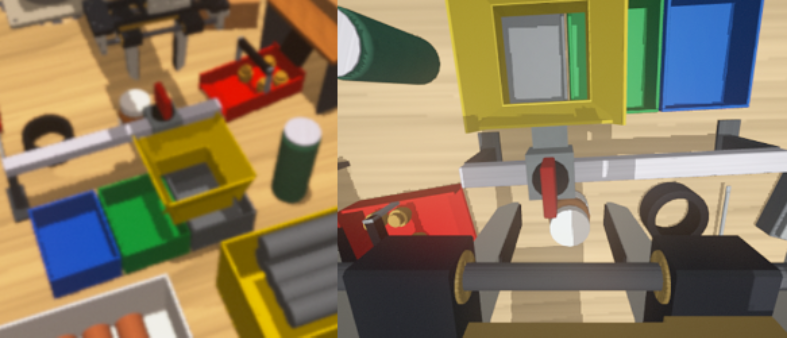

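Request:
servo_tool:
  commands:
    - {"tx":-4,"ty":9,"tz":0,"turn":2.6}
    - {"tx":0,"ty":1,"tz":-20,"turn":0}
    - {"tx":0,"ty":0,"tz":-30,"turn":0}
    - {"tx":0,"ty":0,"tz":-25,"turn":0}
    - {"tx":0,"ty":0,"tz":-8,"turn":0}
    - {"tx":0,"ty":0,"tz":-2,"turn":0}
    - {"tx":0,"ty":0,"tz":0,"turn":0}
    - {"tx":0,"ty":0,"tz":0,"turn":0}

```text
clock: 3.75
position: [0.5381, 0.0804, 0.1311]
orientation: [0.001, 1.0, 0.024, 0.003]
wrist_force: [1.0, 0.0, 0.7]
opening: 0.602
```

Request:
servo_tool:
  commands:
    - {"tx":3,"ty":-8,"tz":4,"turn":-1.3}
    - {"tx":0,"ty":0,"tz":0,"turn":0}
    - {"tx":0,"ty":0,"tz":0,"turn":0}
    - {"tx":0,"ty":0,"tz":0,"turn":0}
    - {"tx":0,"ty":0,"tz":0,"turn":0}
    - {"tx":0,"ty":0,"tz":0,"turn":0}
    - {"tx":0,"ty":0,"tz":0,"turn":0}
    - {"tx":0,"ty":0,"tz":0,"turn":0}
  gripper: 0
  newtons: 30

```text
clock: 4.75
position: [0.5428, 0.0728, 0.1375]
orientation: [-0.0, 1.0, 0.012, 0.004]
wrist_force: [0.2, -0.5, 1.5]
opening: 0.127
```

Request:
servo_tool:
  commands:
    - {"tx":0,"ty":0,"tz":0,"turn":10.7}
    - {"tx":0,"ty":0,"tz":0,"turn":10.7}
    - {"tx":0,"ty":0,"tz":0,"turn":10.7}
    - {"tx":0,"ty":0,"tz":0,"turn":10.7}
    - {"tx":0,"ty":0,"tz":0,"turn":10.7}
    - {"tx":0,"ty":0,"tz":0,"turn":10.7}
    - {"tx":0,"ty":0,"tz":0,"turn":9}
    - {"tx":0,"ty":0,"tz":0,"turn":0}

```text
clock: 5.75
position: [0.542, 0.072, 0.1375]
orientation: [-0.003, 0.791, 0.611, 0.003]
wrist_force: [-0.1, -1.1, 0.7]
opening: 0.124
```

Request:
servo_tool:
  commands:
    - {"tx":0,"ty":-12,"tz":0,"turn":3}
    - {"tx":0.8,"ty":-30,"tz":0,"turn":0}
    - {"tx":0.8,"ty":-32,"tz":0,"turn":0}
    - {"tx":0.8,"ty":-32,"tz":0,"turn":0}
    - {"tx":0.8,"ty":-32,"tz":0,"turn":0}
    - {"tx":0.8,"ty":-25,"tz":0,"turn":0}
    - {"tx":0.5,"ty":-12,"tz":0,"turn":0}
    - {"tx":0,"ty":0,"tz":0,"turn":0}

```text
clock: 6.75
position: [0.5479, -0.1039, 0.1375]
orientation: [-0.004, 0.784, 0.621, 0.007]
wrist_force: [0.8, -2.1, 0.9]
opening: 0.128
```

```bash
cat > hop.py <<'E'
from h import *
np.set_printoptions(suppress=True,precision=1,linewidth=150)
bot_s=bot.get_state(); print(bot_s['position'],bot_s['orientation'])
a=np.radians(1.5); o=np.array([667,-5]); e=np.array([np.cos(a),np.sin(a)]); f=np.array([-e[1],e[0]])
for n in ['scene','side']:
    im,d=bot.snapshot(n); w=cloud(d,cam(n)).reshape(-1,3)*1000; h=cv2.cvtColor(im,cv2.COLOR_BGR2HSV).reshape(-1,3)
    cv2.imwrite(f'pics/hop_{n}.png',im)
    S=np.c_[(w[:,:2]-o)@e,(w[:,:2]-o)@f,w[:,2]]
    y=(h[:,0]>20)&(h[:,0]<32)&(h[:,1]>180)&(abs(S[:,0])<90)&(S[:,1]<165)&(S[:,1]>-200)
    m=y&(S[:,2]>143)&(S[:,2]<156); print(n,'top',np.percentile(S[m,0],[1,5,95,99]),np.percentile(S[m,1],[1,5,95,99]))
    b=(h[:,0]>105)&(h[:,0]<130)&(h[:,1]>150)&(abs(S[:,0])<90)&(abs(S[:,1]+108)<80)&(abs(S[:,2]-54)<3);print('blue y',np.percentile(S[b,1],[1,5,95,99]))
    r=((h[:,0]<8)|(h[:,0]>172))&(h[:,1]>150)&(abs(S[:,0]+120)<40)&(abs(S[:,1]+108)<60)&(S[:,2]>130); q=S[r]
    if r.sum()>20: print('knob',np.percentile(q[:,0],[2,50,98]),np.percentile(q[:,1],[2,50,98]),cv2.minAreaRect(q[:,:2].astype(np.float32)))
E
python3 hop.py
```

```text
[ 0.5 -0.1  0.1] [-0.   0.8  0.6  0. ]
scene top [-65.2 -63.8  67.6  68.5] [-166.9 -165.9  -28.3  -27.2]
blue y [-157.2 -156.3  -55.6  -54.5]
side top [-67.6 -66.   65.8  66.5] [-166.7 -165.9  -94.4  -86.3]
blue y [-159.1 -158.7  -56.9  -55.4]
knob [-133.9 -130.5 -120.2] [-121.1 -113.6  -98.4] ((-125.91297149658203, -106.94451141357422), (29.53156280517578, 11.841254234313965), 73.67118072509766)
```

Request:
servo_tool:
  commands:
    - {"tx":0.3,"ty":-10,"tz":0,"turn":0}
    - {"tx":0,"ty":0,"tz":0,"turn":0}
    - {"tx":0,"ty":0,"tz":0,"turn":0}
    - {"tx":0,"ty":0,"tz":0,"turn":0}
    - {"tx":0,"ty":0,"tz":0,"turn":0}
    - {"tx":0,"ty":0,"tz":0,"turn":0}
    - {"tx":0,"ty":0,"tz":0,"turn":0}
    - {"tx":0,"ty":0,"tz":0,"turn":0}

```text
clock: 7.85
position: [0.5482, -0.1118, 0.1375]
orientation: [-0.004, 0.783, 0.622, 0.007]
wrist_force: [0.6, -0.7, 0.0]
opening: 0.128
```

```bash
python3 hop.py
```

```text
[ 0.5 -0.1  0.1] [-0.   0.8  0.6  0. ]
scene top [-65.2 -63.8  67.5  68.7] [-174.8 -173.8  -36.3  -34.9]
blue y [-157.5 -156.5  -56.8  -55.4]
side top [-67.6 -66.3  66.   67.4] [-175.1 -174.6 -103.6  -63.6]
blue y [-159.9 -159.5  -56.8  -56.1]
knob [-134.  -130.2 -120.5] [-129.5 -122.7 -107.5] ((-125.69834899902344, -115.77556610107422), (29.013103485107422, 11.689684867858887), 72.48724365234375)
```

Request:
servo_tool:
  commands:
    - {"tx":0,"ty":-2,"tz":0,"turn":0}
    - {"tx":0,"ty":0,"tz":0,"turn":-10.7}
    - {"tx":0,"ty":0,"tz":0,"turn":-10.7}
    - {"tx":0,"ty":0,"tz":0,"turn":-10.7}
    - {"tx":0,"ty":0,"tz":0,"turn":-10.7}
    - {"tx":0,"ty":0,"tz":0,"turn":-10.7}
    - {"tx":0,"ty":0,"tz":0,"turn":-10.7}
    - {"tx":0,"ty":0,"tz":0,"turn":-5}

```text
clock: 8.95
position: [0.5491, -0.112, 0.1374]
orientation: [-0.001, 0.998, 0.061, 0.009]
wrist_force: [-0.5, 0.4, 1.6]
opening: 0.126
```

Request:
servo_tool:
  commands:
    - {"tx":0,"ty":0,"tz":0,"turn":-5}
    - {"tx":0,"ty":0,"tz":0,"turn":-3}
    - {"tx":0,"ty":0,"tz":0,"turn":-3}
    - {"tx":0,"ty":0,"tz":0,"turn":-3}
    - {"tx":0,"ty":0,"tz":0,"turn":-3}
    - {"tx":0,"ty":0,"tz":0,"turn":-3}
    - {"tx":0,"ty":0,"tz":0,"turn":-3}
    - {"tx":0,"ty":0,"tz":0,"turn":-3}

```text
clock: 9.95
position: [0.5498, -0.1113, 0.1375]
orientation: [0.001, 0.986, -0.168, 0.01]
wrist_force: [2.1, -1.2, -1.0]
opening: 0.181
```

```bash
python3 -c "
from h import *
s=bot.get_state();print(s['ft_torque'],s['wrist_force'],s['orientation'],s['position'])"
```

```text
[-0.0483792  -0.01581129  1.00919612] [ 2.09951007 -1.16012151 -0.9884744 ] [ 0.00103488  0.98568184 -0.16834296  0.00953297] [ 0.54976387 -0.11132323  0.13752341]
```

Request:
servo_tool:
  commands:
    - {"tx":0,"ty":0,"tz":0,"turn":0}
    - {"tx":0,"ty":0,"tz":0,"turn":0}
    - {"tx":0,"ty":0,"tz":0,"turn":5}
    - {"tx":0,"ty":0,"tz":40,"turn":8}
    - {"tx":0,"ty":0,"tz":50,"turn":8}
    - {"tx":-10,"ty":40,"tz":20,"turn":7}
    - {"tx":-15,"ty":58,"tz":0,"turn":0}
    - {"tx":-16,"ty":58,"tz":0,"turn":0}
  gripper: 0.5

```text
clock: 10.95
position: [0.5063, 0.0455, 0.2494]
orientation: [-0.001, 0.997, 0.083, 0.008]
wrist_force: [0.4, 0.9, -0.3]
opening: 0.501
```

Request:
servo_tool:
  commands:
    - {"tx":-16,"ty":58,"tz":0,"turn":0}
    - {"tx":-16,"ty":58,"tz":0,"turn":0}
    - {"tx":-15,"ty":58,"tz":0,"turn":0}
    - {"tx":-12,"ty":45,"tz":0,"turn":0}
    - {"tx":-5,"ty":20,"tz":0,"turn":0}
    - {"tx":0,"ty":0,"tz":0,"turn":0}
    - {"tx":0,"ty":0,"tz":0,"turn":0}
    - {"tx":0,"ty":0,"tz":0,"turn":0}

```text
clock: 11.95
position: [0.4371, 0.2938, 0.2498]
orientation: [-0.002, 0.996, 0.087, 0.008]
wrist_force: [0.3, 0.2, 0.5]
opening: 0.5
```

```bash
python3 hop.py; python3 -c "
import cv2,numpy as np
a=cv2.imread('pics/hop_scene.png');b=cv2.imread('pics/hop_side.png')
cv2.imwrite('pics/j2.png',np.hstack([cv2.resize(a[120:330,120:400],(400,300)),cv2.resize(b[120:330,60:340],(400,300))]))"
```

```text
[0.4 0.3 0.2] [-0.   1.   0.1  0. ]
scene top [-66.1 -64.3  67.4  68.5] [-173.  -172.   -34.5  -33.1]
blue y [-157.5 -156.9  -56.7  -55.5]
knob [-140.8 -107.7  -96. ] [-110.7 -105.2  -97.4] ((-119.11611938476562, -102.78288269042969), (16.887712478637695, 47.196006774902344), 89.2754898071289)
side top [-68.  -66.2  65.3  66.9] [-173.  -171.8  -35.5  -33.3]
blue y [-159.4 -158.6  -56.4  -55.8]
knob [-146.8 -129.9 -103.5] [-110.7 -109.1  -99.7] ((-124.54917907714844, -104.71231079101562), (45.882530212402344, 12.265131950378418), 0.21290449798107147)
```

View pics/j2.png

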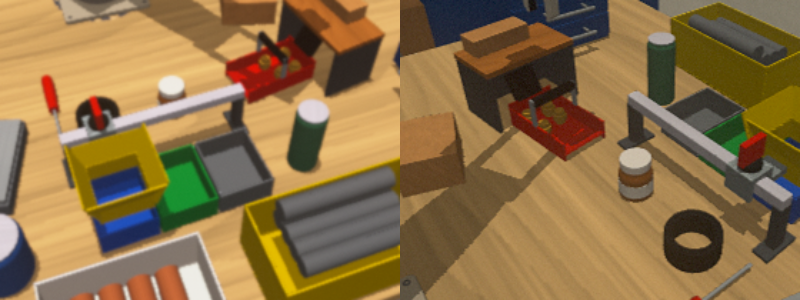

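Request:
servo_tool:
  commands:
    - {"tx":-3,"ty":-6,"tz":0,"turn":-1}
    - {"tx":0,"ty":0,"tz":-45,"turn":0}
    - {"tx":0,"ty":0,"tz":-50,"turn":0}
    - {"tx":0,"ty":0,"tz":-40,"turn":0}
    - {"tx":0,"ty":0,"tz":-25,"turn":0}
    - {"tx":0,"ty":0,"tz":-12,"turn":0}
    - {"tx":0,"ty":0,"tz":0,"turn":0}
    - {"tx":0,"ty":0,"tz":0,"turn":0}

```text
clock: 13.05
position: [0.436, 0.2836, 0.0769]
orientation: [-0.003, 0.997, 0.073, 0.011]
wrist_force: [0.0, -0.0, 0.7]
opening: 0.498
```

Request:
servo_tool:
  commands:
    - {"tx":-2,"ty":4,"tz":-7,"turn":0}
    - {"tx":0,"ty":0,"tz":0,"turn":0}
    - {"tx":0,"ty":0,"tz":0,"turn":0}
    - {"tx":0,"ty":0,"tz":0,"turn":0}
    - {"tx":0,"ty":0,"tz":0,"turn":0}
    - {"tx":0,"ty":0,"tz":0,"turn":0}
    - {"tx":0,"ty":0,"tz":0,"turn":0}
    - {"tx":0,"ty":0,"tz":0,"turn":0}
  gripper: 0
  newtons: 40

```text
clock: 14.05
position: [0.4356, 0.2891, 0.0723]
orientation: [-0.004, 0.997, 0.073, 0.013]
wrist_force: [-0.9, -0.4, -0.5]
opening: 0.125
```

```bash
python3 - <<'E'
from h import *
for t in ['jar','tape','spray','tin','screwdriver']: print(t,find('side',t),find('scene',t))
E
```

```text
jar [(0.86, array([0.442, 0.038, 0.053]))] [(0.66, array([0.47 , 0.045, 0.074]))]
tape [(0.59, array([ 0.444, -0.11 ,  0.034]))] [(0.79, array([ 0.426, -0.093,  0.042])), (0.53, array([ 0.516, -0.352,  0.043]))]
spray [(0.98, array([0.654, 0.229, 0.094]))] [(0.97, array([0.687, 0.241, 0.107])), (0.6, array([0.43 , 0.291, 0.022]))]
tin [(0.96, array([ 0.676, -0.331,  0.091]))] [(0.95, array([ 0.739, -0.318,  0.107]))]
screwdriver [(0.67, array([ 0.34 , -0.187,  0.022]))] [(0.65, array([ 0.361, -0.184,  0.024]))]
```

Request:
servo_tool:
  commands:
    - {"tx":0,"ty":0,"tz":5,"turn":0}
    - {"tx":2,"ty":-10,"tz":1,"turn":0}
    - {"tx":3,"ty":-20,"tz":0,"turn":0}
    - {"tx":3,"ty":-20,"tz":0,"turn":0}
    - {"tx":2,"ty":-14,"tz":0,"turn":0}
    - {"tx":0,"ty":-4,"tz":10,"turn":0}
    - {"tx":-2,"ty":0,"tz":30,"turn":0}
    - {"tx":-2,"ty":0,"tz":40,"turn":0}

```text
clock: 15.55
position: [0.4365, 0.2144, 0.1552]
orientation: [-0.001, 0.997, 0.073, 0.007]
wrist_force: [0.6, -0.1, -4.4]
opening: 0.127
```

```bash
python3 - <<'E'
from h import *
np.set_printoptions(suppress=True,precision=1,linewidth=150)
P=np.concatenate([cloud(np.load(f'{n}0.npy'),cam(n)).reshape(-1,3) for n in ['scene','side']])*1000
src=np.repeat([0,1],384*512)
a=np.radians(-16.4);e=np.array([np.cos(a),np.sin(a)]);f=np.array([-e[1],e[0]])
q=P[:,:2]-[490,-354]; X=q@e; Y=q@f
for s in (0,1):
    m=(src==s)&(abs(P[:,2]-45)<2.5)&(abs(X)<125)&(abs(Y)<110); print(s,m.sum(),np.percentile(X[m],[.5,2,98,99.5]),np.percentile(Y[m],[.5,2,98,99.5]))
E
```

```text
0 3088 [-95.3 -91.2  91.   93.4] [-78.7 -76.3  77.1  79.4]
1 7324 [-96.8 -93.3  88.6  91.4] [-76.8 -69.9  75.6  78. ]
```

Request:
servo_tool:
  commands:
    - {"tx":-4,"ty":-20,"tz":25,"turn":0}
    - {"tx":-4,"ty":-36,"tz":15,"turn":0}
    - {"tx":-4,"ty":-44,"tz":5,"turn":0}
    - {"tx":-4,"ty":-48,"tz":0,"turn":0}
    - {"tx":-4,"ty":-48,"tz":0,"turn":0}
    - {"tx":0,"ty":-48,"tz":0,"turn":2}
    - {"tx":0,"ty":-48,"tz":0,"turn":5}
    - {"tx":0,"ty":-48,"tz":0,"turn":7}

```text
clock: 16.55
position: [0.4186, -0.1299, 0.2148]
orientation: [-0.004, 0.979, 0.202, 0.016]
wrist_force: [1.5, 0.2, -4.4]
opening: 0.126
```

Request:
servo_tool:
  commands:
    - {"tx":3,"ty":-48,"tz":0,"turn":9}
    - {"tx":12,"ty":-44,"tz":0,"turn":9}
    - {"tx":15,"ty":-36,"tz":0,"turn":9}
    - {"tx":18,"ty":-25,"tz":0,"turn":9}
    - {"tx":18,"ty":-15,"tz":0,"turn":8}
    - {"tx":8,"ty":-5,"tz":0,"turn":5}
    - {"tx":0,"ty":0,"tz":0,"turn":0}
    - {"tx":0,"ty":0,"tz":0,"turn":0}

```text
clock: 17.55
position: [0.4954, -0.3121, 0.2207]
orientation: [-0.008, 0.801, 0.599, 0.017]
wrist_force: [0.7, -0.4, -4.1]
opening: 0.123
```

Request:
servo_tool:
  commands:
    - {"tx":-4,"ty":-20,"tz":0,"turn":0}
    - {"tx":-3,"ty":-18,"tz":-20,"turn":0}
    - {"tx":0,"ty":-1,"tz":-35,"turn":0}
    - {"tx":0,"ty":0,"tz":-25,"turn":0}
    - {"tx":0,"ty":0,"tz":-10,"turn":0}
    - {"tx":0,"ty":0,"tz":-4,"turn":0}
    - {"tx":0,"ty":0,"tz":0,"turn":0}
    - {"tx":0,"ty":0,"tz":0,"turn":0}

```text
clock: 18.55
position: [0.4854, -0.3557, 0.122]
orientation: [-0.007, 0.803, 0.596, 0.017]
wrist_force: [-0.1, -0.1, -4.3]
opening: 0.126
```

Request:
servo_tool:
  commands:
    - {"tx":1,"ty":1,"tz":-2,"turn":0}
    - {"tx":0,"ty":0,"tz":-2,"turn":0}
    - {"tx":0,"ty":0,"tz":-2,"turn":0}
    - {"tx":0,"ty":0,"tz":-1.5,"turn":0}
    - {"tx":0,"ty":0,"tz":-1,"turn":0}
    - {"tx":0,"ty":0,"tz":0,"turn":0}
    - {"tx":0,"ty":0,"tz":0,"turn":0}
    - {"tx":0,"ty":0,"tz":0,"turn":0}

```text
clock: 19.55
position: [0.4887, -0.3558, 0.1177]
orientation: [-0.004, 0.802, 0.597, 0.017]
wrist_force: [0.1, 1.9, 1.2]
opening: 0.123
```

Request:
servo_tool:
  commands:
    - {"tx":0,"ty":0,"tz":0,"turn":0}
    - {"tx":0,"ty":0,"tz":0,"turn":0}
    - {"tx":0,"ty":0,"tz":0,"turn":0}
    - {"tx":0,"ty":0,"tz":20,"turn":0}
    - {"tx":0,"ty":0,"tz":40,"turn":0}
    - {"tx":-10,"ty":3,"tz":45,"turn":10}
    - {"tx":-20,"ty":6,"tz":10,"turn":10}
    - {"tx":-20,"ty":6,"tz":0,"turn":10}
  gripper: 0.4

```text
clock: 20.55
position: [0.4386, -0.3414, 0.2428]
orientation: [-0.005, 0.615, 0.789, 0.014]
wrist_force: [-0.1, -0.1, -0.7]
opening: 0.399
```

Request:
servo_tool:
  commands:
    - {"tx":-20,"ty":6,"tz":0,"turn":10.6}
    - {"tx":-15,"ty":4,"tz":0,"turn":10.6}
    - {"tx":-8,"ty":2,"tz":0,"turn":10.6}
    - {"tx":0,"ty":0,"tz":0,"turn":10.6}
    - {"tx":0,"ty":0,"tz":0,"turn":10}
    - {"tx":0,"ty":0,"tz":0,"turn":3}
    - {"tx":0,"ty":0,"tz":0,"turn":0}
    - {"tx":0,"ty":0,"tz":0,"turn":0}
  gripper: 0.92

```text
clock: 21.55
position: [0.3952, -0.3311, 0.2583]
orientation: [-0.004, 0.169, 0.986, 0.007]
wrist_force: [0.0, -0.1, -0.6]
opening: 0.922
```

```bash
cat > tr.py <<'E'
from h import *
import sys
np.set_printoptions(suppress=True,precision=1,linewidth=150)
s=bot.get_state(); q=np.array(s['orientation']); print(s['clock'],np.array(s['position'])*1000,'jaw',2*np.degrees(np.arctan2(q[2],q[1]))-90,'tilt',rot(q)[:,2])
cx,cy,yaw=map(float,sys.argv[1:4]); P=[];H=[]
for n in ['scene','side','wrist']:
    c=cam(n); im,d=bot.snapshot(n); P.append(cloud(d,c).reshape(-1,3)*1000); H.append(cv2.cvtColor(im,cv2.COLOR_BGR2HSV).reshape(-1,3)); cv2.imwrite(f'pics/tr_{n}.png',im)
for n,p,h in zip(['scene','side','wrist'],P,H):
    a=np.radians(yaw);e=np.array([np.cos(a),np.sin(a)]);f=np.array([-e[1],e[0]]); X=(p[:,:2]-[cx,cy])@e;Y=(p[:,:2]-[cx,cy])@f
    r=((h[:,0]<8)|(h[:,0]>172))&(h[:,1]>150)&(abs(X)<150)&(abs(Y)<90)&(p[:,2]>50)&(p[:,2]<110)
    if r.sum()>50: R_=cv2.minAreaRect(p[r][:,:2].astype(np.float32)); print(n,'red',r.sum(),R_,'X',np.percentile(X[r],[1,99]),'Y',np.percentile(Y[r],[1,99]),'z',np.percentile(p[r,2],[1,99]))
    k=(h[:,2]<70)&(abs(Y)<60)&(X<-70)&(X>-140)&(p[:,2]>100)&(p[:,2]<150)
    if k.sum()>20: print(n,'handle',k.sum(),'X',np.percentile(X[k],[2,50,98]),'Y',np.percentile(Y[k],[2,50,98]),'z',np.percentile(p[k,2],[2,50,98]))
E
python3 tr.py 489 -356 -16.4; python3 -c "
import cv2,numpy as np
a=cv2.imread('pics/tr_wrist.png');b=cv2.imread('pics/tr_scene.png')
cv2.imwrite('pics/j3.png',np.hstack([cv2.resize(a,(400,300)),cv2.resize(b[130:330,0:270],(400,300))]))"
```

```text
21.55 [ 395.2 -331.1  258.3] jaw 70.54466367471517 tilt [-0.  0. -1.]
scene red 1431 ((490.2283935546875, -357.8883972167969), (103.8031234741211, 172.2398223876953), 72.95950317382812) X [-83.3  86.3] Y [-51.5  49.2] z [50.1 94.9]
scene handle 399 X [-110.   -97.4  -83.8] Y [-27.3  -0.3  28.2] z [101.2 123.3 144.2]
side red 2219 ((481.30950927734375, -355.7819519042969), (100.85000610351562, 184.6226043701172), 72.83277893066406) X [-85.9  83.2] Y [-52.6  47.6] z [50.1 96.2]
side handle 508 X [-120.1 -113.2  -90.1] Y [-31.  -10.4  26.3] z [104.6 140.9 145.4]
wrist red 2629 ((485.0413513183594, -357.9232177734375), (98.76094055175781, 169.72837829589844), 72.86109161376953) X [-84.7  80.3] Y [-51.3  46.9] z [50. 96.]
wrist handle 1184 X [-118.4 -106.   -84. ] Y [-24.7   4.   26.5] z [101.9 139.  144.9]
```

View pics/j3.png

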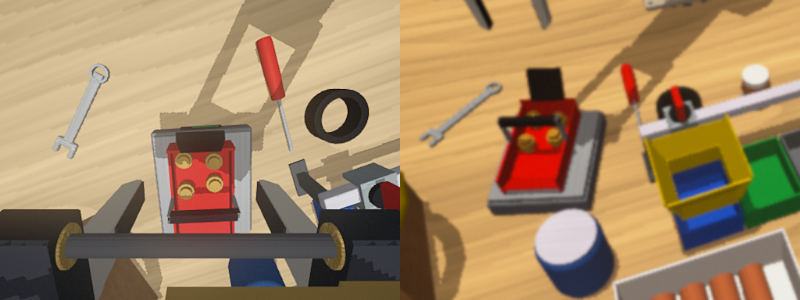

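Request:
servo_tool:
  commands:
    - {"tx":-4.5,"ty":3.5,"tz":0,"turn":2.4}
    - {"tx":0,"ty":0,"tz":-40,"turn":0}
    - {"tx":0,"ty":0,"tz":-45,"turn":0}
    - {"tx":0,"ty":0,"tz":-35,"turn":0}
    - {"tx":0,"ty":0,"tz":-20,"turn":0}
    - {"tx":0,"ty":0,"tz":-10,"turn":0}
    - {"tx":0,"ty":0,"tz":0,"turn":0}
    - {"tx":0,"ty":0,"tz":0,"turn":0}

```text
clock: 22.7
position: [0.3907, -0.3276, 0.1053]
orientation: [-0.003, 0.149, 0.989, 0.007]
wrist_force: [-0.5, 1.2, 0.3]
opening: 0.921
```

Request:
servo_tool:
  commands:
    - {"tx":0,"ty":0,"tz":-5,"turn":0}
    - {"tx":0,"ty":0,"tz":0,"turn":0}
    - {"tx":0,"ty":0,"tz":0,"turn":0}
    - {"tx":0,"ty":0,"tz":0,"turn":0}
    - {"tx":0,"ty":0,"tz":0,"turn":0}
    - {"tx":0,"ty":0,"tz":0,"turn":0}
    - {"tx":0,"ty":0,"tz":0,"turn":0}
    - {"tx":0,"ty":0,"tz":0,"turn":0}
  gripper: 0.3
  newtons: 60

```text
clock: 23.7
position: [0.3918, -0.3287, 0.1022]
orientation: [-0.002, 0.149, 0.989, 0.006]
wrist_force: [-0.1, 0.3, -0.8]
opening: 0.643
```

Request:
servo_tool:
  commands:
    - {"tx":0,"ty":0,"tz":3,"turn":0}
    - {"tx":0,"ty":0,"tz":3,"turn":0}
    - {"tx":0,"ty":0,"tz":3,"turn":0}
    - {"tx":0,"ty":0,"tz":3,"turn":0}
    - {"tx":0,"ty":0,"tz":3,"turn":0}
    - {"tx":0,"ty":0,"tz":0,"turn":0}
    - {"tx":0,"ty":0,"tz":0,"turn":0}
    - {"tx":0,"ty":0,"tz":0,"turn":0}

```text
clock: 24.7
position: [0.3902, -0.3272, 0.1162]
orientation: [-0.004, 0.149, 0.989, 0.007]
wrist_force: [-1.2, -0.2, -4.9]
opening: 0.643
```

```bash
cat > tilt.py <<'E'
from h import *
import sys
np.set_printoptions(suppress=True,precision=2,linewidth=150)
s=bot.get_state(); q=np.array(s['orientation']); p0=np.array(s['position'])*1000
print(s['clock'],p0,'jaw',2*np.degrees(np.arctan2(q[2],q[1]))-90,s['wrist_force'],np.array(s['ft_torque']),s['opening'])
yaw=float(sys.argv[1]); a=np.radians(yaw);e=np.array([np.cos(a),np.sin(a)]);f=np.array([-e[1],e[0]])
for n in ['scene','side']:
    c=cam(n); im,d=bot.snapshot(n); p=cloud(d,c).reshape(-1,3)*1000; h=cv2.cvtColor(im,cv2.COLOR_BGR2HSV).reshape(-1,3); cv2.imwrite(f'pics/tilt_{n}.png',im)
    X=(p[:,:2]-p0[:2])@e;Y=(p[:,:2]-p0[:2])@f
    r=((h[:,0]<8)|(h[:,0]>172))&(h[:,1]>150)&(X>0)&(X<230)&(abs(Y)<60)&(p[:,2]>50)
    for sg in (-1,1):   # side-wall top edge: highest z per X bin
        k=r&(Y*sg>40)
        xs=[];zs=[]
        for b in range(30,190,15):
            w=k&(X>=b)&(X<b+15)
            if w.sum()>4: xs.append(b+7.5); zs.append(np.percentile(p[w,2],95))
        if len(xs)>2: g=np.polyfit(xs,zs,1); print(n,sg,'pitch deg',np.degrees(np.arctan(g[0])),'z@60',np.polyval(g,60),len(xs))
E
python3 tilt.py -17.1
```

```text
24.7 [ 390.16 -327.24  116.15] jaw 72.84917708366058 [-1.24 -0.22 -4.87] [0.06 0.26 0.01] 0.6425754910109751
scene -1 pitch deg 3.383857884796788 z@60 92.65167873234161 11
scene 1 pitch deg -1.1431487725943037 z@60 101.20936049534785 11
side -1 pitch deg 7.307167410506898 z@60 87.10689022400159 9
side 1 pitch deg 1.7217631099883894 z@60 93.9529488009936 6
```

Request:
servo_tool:
  commands:
    - {"tx":0,"ty":0,"tz":6,"turn":0}
    - {"tx":0,"ty":0,"tz":10,"turn":0}
    - {"tx":0,"ty":0,"tz":12,"turn":0}
    - {"tx":0,"ty":0,"tz":12,"turn":0}
    - {"tx":0,"ty":0,"tz":12,"turn":0}
    - {"tx":0,"ty":0,"tz":10,"turn":0}
    - {"tx":0,"ty":0,"tz":5,"turn":0}
    - {"tx":0,"ty":0,"tz":0,"turn":0}

```text
clock: 25.8
position: [0.3906, -0.3277, 0.1895]
orientation: [-0.003, 0.149, 0.989, 0.006]
wrist_force: [1.2, 0.1, -5.2]
opening: 0.643
```

```bash
python3 tilt.py -17.1;  python3 -c "
import cv2,numpy as np
a=cv2.imread('pics/tilt_side.png');b=cv2.imread('pics/tilt_scene.png')
cv2.imwrite('pics/j4.png',np.hstack([cv2.resize(a[180:384,240:512],(400,300)),cv2.resize(b[100:300,0:267],(400,300))]))"
```

```text
25.8 [ 390.63 -327.75  189.49] jaw 72.8500219045662 [ 1.24  0.09 -5.19] [ 0.08  0.33 -0.01] 0.6432527938964567
scene -1 pitch deg 1.980840257569761 z@60 168.68057980868844 11
scene 1 pitch deg -1.6817128715044847 z@60 176.6459405266086 11
side -1 pitch deg -0.1670395007275518 z@60 171.45785814708472 11
side 1 pitch deg -0.5190037666160399 z@60 172.3048192981331 6
```

View pics/j4.png

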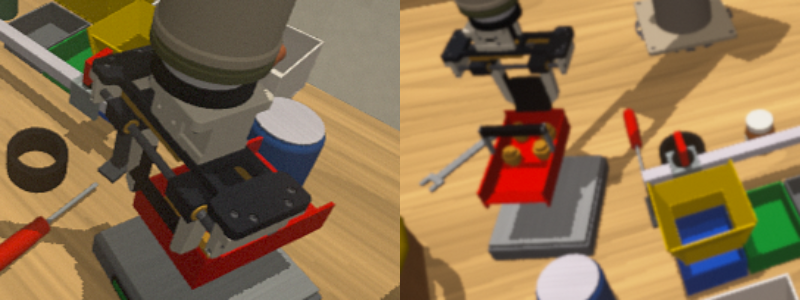

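Request:
servo_tool:
  commands:
    - {"tx":0,"ty":5,"tz":8,"turn":0}
    - {"tx":3,"ty":10,"tz":15,"turn":-2}
    - {"tx":6,"ty":18,"tz":18,"turn":-4}
    - {"tx":10,"ty":24,"tz":14,"turn":-5}
    - {"tx":14,"ty":28,"tz":8,"turn":-5}
    - {"tx":17,"ty":30,"tz":3,"turn":-5}
    - {"tx":19,"ty":30,"tz":0,"turn":-5}
    - {"tx":20,"ty":30,"tz":0,"turn":-5}

```text
clock: 26.9
position: [0.4791, -0.1456, 0.2573]
orientation: [-0.002, 0.418, 0.909, 0.01]
wrist_force: [0.0, -0.5, -5.1]
opening: 0.637
```

Request:
servo_tool:
  commands:
    - {"tx":20,"ty":30,"tz":0,"turn":-5}
    - {"tx":20,"ty":30,"tz":0,"turn":-5}
    - {"tx":20,"ty":30,"tz":0,"turn":-5}
    - {"tx":20,"ty":30,"tz":0,"turn":-5}
    - {"tx":20,"ty":30,"tz":0,"turn":-5}
    - {"tx":20,"ty":28,"tz":0,"turn":-5}
    - {"tx":18,"ty":24,"tz":0,"turn":-4}
    - {"tx":10,"ty":15,"tz":0,"turn":-2}

```text
clock: 27.9
position: [0.6301, 0.0845, 0.2583]
orientation: [-0.0, 0.685, 0.728, 0.011]
wrist_force: [-0.0, 0.0, -4.9]
opening: 0.641
```

Request:
servo_tool:
  commands:
    - {"tx":8,"ty":0,"tz":0,"turn":0}
    - {"tx":10,"ty":0,"tz":0,"turn":-1}
    - {"tx":8,"ty":0,"tz":-5,"turn":0}
    - {"tx":4,"ty":0,"tz":-10,"turn":0}
    - {"tx":0,"ty":0,"tz":-8,"turn":0}
    - {"tx":0,"ty":0,"tz":-2,"turn":0}
    - {"tx":0,"ty":0,"tz":0,"turn":0}
    - {"tx":0,"ty":0,"tz":0,"turn":0}

```text
clock: 28.9
position: [0.6608, 0.0833, 0.2304]
orientation: [-0.001, 0.691, 0.722, 0.01]
wrist_force: [0.5, -0.0, -4.0]
opening: 0.64
```

```bash
python3 tilt.py -88.5;  python3 -c "
import cv2,numpy as np
a=cv2.imread('pics/tilt_side.png');b=cv2.imread('pics/tilt_scene.png')
cv2.imwrite('pics/j5.png',np.hstack([cv2.resize(a[60:300,190:510],(400,300)),cv2.resize(b[90:330,110:430],(400,300))]))"
```

```text
28.9 [660.81  83.27 230.43] jaw 2.5122176353288097 [ 0.51 -0.   -4.02] [ 0.24  0.08 -0.  ] 0.6396115349445678
scene -1 pitch deg -0.8158463064325762 z@60 211.5957982565122 11
scene 1 pitch deg -2.7173173508853887 z@60 219.13063653028073 11
side -1 pitch deg -0.6536473996347201 z@60 211.51729048166817 11
side 1 pitch deg 3.056798358282171 z@60 205.1312031479437 11
```

View pics/j5.png

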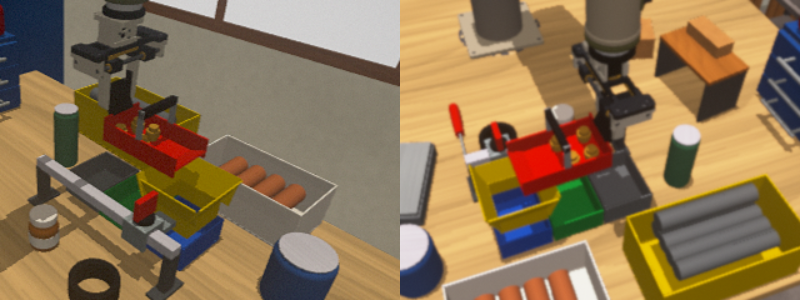

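Request:
servo_tool:
  commands:
    - {"tx":1,"ty":0,"tz":-6,"turn":-1}
    - {"tx":0,"ty":0,"tz":-6,"turn":0}
    - {"tx":0,"ty":0,"tz":-4,"turn":0}
    - {"tx":0,"ty":0,"tz":-3,"turn":0}
    - {"tx":0,"ty":0,"tz":-2,"turn":0}
    - {"tx":0,"ty":0,"tz":0,"turn":0}
    - {"tx":0,"ty":0,"tz":0,"turn":0}
    - {"tx":0,"ty":0,"tz":0,"turn":0}

```text
clock: 30.0
position: [0.6626, 0.0837, 0.212]
orientation: [0.0, 0.698, 0.716, 0.012]
wrist_force: [-1.3, 1.5, 0.0]
opening: 0.643
```

Request:
servo_tool:
  commands:
    - {"tx":0,"ty":0,"tz":0,"turn":0}
    - {"tx":0,"ty":0,"tz":0,"turn":0}
    - {"tx":0,"ty":-3,"tz":5,"turn":0}
    - {"tx":0,"ty":-4,"tz":6,"turn":0}
    - {"tx":0,"ty":-5,"tz":6,"turn":0}
    - {"tx":0,"ty":-6,"tz":6,"turn":0}
    - {"tx":0,"ty":-6,"tz":6,"turn":0}
    - {"tx":0,"ty":0,"tz":0,"turn":0}
  newtons: 12

```text
clock: 31.0
position: [0.6631, 0.0572, 0.2423]
orientation: [0.001, 0.698, 0.716, 0.012]
wrist_force: [0.3, 0.1, -2.7]
opening: 0.645
```

```bash
python3 tilt.py -88.5
```

```text
31.0 [663.06  57.23 242.3 ] jaw 1.4271400232953368 [ 0.33  0.12 -2.65] [-0.17  0.09  0.11] 0.6449107109528289
scene -1 pitch deg -14.57254582906523 z@60 204.73684747250877 10
scene 1 pitch deg -15.216486567777611 z@60 208.06740118070334 10
side -1 pitch deg -14.03772918769641 z@60 203.90295478289764 10
side 1 pitch deg -12.568853929849663 z@60 202.50870064922833 10
```

Request:
servo_tool:
  commands:
    - {"tx":0,"ty":-6,"tz":5,"turn":0}
    - {"tx":0,"ty":-8,"tz":6,"turn":0}
    - {"tx":0,"ty":-8,"tz":6,"turn":0}
    - {"tx":0,"ty":-8,"tz":5,"turn":0}
    - {"tx":0,"ty":-9,"tz":5,"turn":0}
    - {"tx":0,"ty":-9,"tz":4,"turn":0}
    - {"tx":0,"ty":-9,"tz":3,"turn":0}
    - {"tx":0,"ty":0,"tz":0,"turn":0}

```text
clock: 32.1
position: [0.6623, -0.0036, 0.2769]
orientation: [-0.0, 0.698, 0.716, 0.011]
wrist_force: [-0.7, -0.2, -4.3]
opening: 0.645
```

```bash
python3 tilt.py -88.5;  python3 -c "
import cv2,numpy as np
a=cv2.imread('pics/tilt_side.png');b=cv2.imread('pics/tilt_scene.png')
cv2.imwrite('pics/j6.png',np.hstack([cv2.resize(a[60:300,190:510],(400,300)),cv2.resize(b[90:330,110:430],(400,300))]))"
```

```text
32.1 [662.26  -3.59 276.95] jaw 1.4383815726106945 [-0.71 -0.16 -4.27] [0.1  0.09 0.  ] 0.6450004360055704
scene -1 pitch deg -33.876347243890464 z@60 204.16819785887498 7
scene 1 pitch deg -33.9781804258487 z@60 206.38836837493864 7
side -1 pitch deg -37.409240627840084 z@60 194.7522962354555 6
side 1 pitch deg -36.565123535412674 z@60 193.2736222495145 6
```

View pics/j6.png

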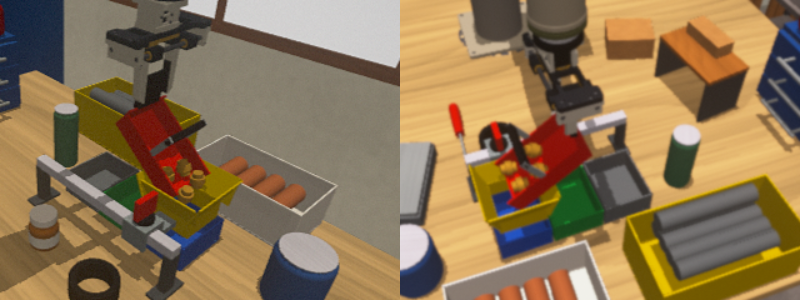

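Request:
servo_tool:
  commands:
    - {"tx":0,"ty":-8,"tz":3,"turn":0}
    - {"tx":0,"ty":-9,"tz":3,"turn":0}
    - {"tx":0,"ty":-9,"tz":3,"turn":0}
    - {"tx":0,"ty":-6,"tz":3,"turn":0}
    - {"tx":0,"ty":0,"tz":0,"turn":0}
    - {"tx":0,"ty":0,"tz":6,"turn":0}
    - {"tx":0,"ty":0,"tz":-6,"turn":0}
    - {"tx":0,"ty":0,"tz":0,"turn":0}
  newtons: 8

```text
clock: 33.2
position: [0.6626, -0.0364, 0.2902]
orientation: [0.0, 0.698, 0.716, 0.011]
wrist_force: [-0.4, 0.2, -3.6]
opening: 0.645
```

```bash
python3 tilt.py -88.5;  python3 -c "
import cv2,numpy as np
a=cv2.imread('pics/tilt_side.png');b=cv2.imread('pics/tilt_scene.png')
cv2.imwrite('pics/j7.png',np.hstack([cv2.resize(a[60:300,190:510],(400,300)),cv2.resize(b[90:330,110:430],(400,300))]))"
```

```text
33.2 [662.58 -36.37 290.22] jaw 1.5326463912948043 [-0.43  0.18 -3.59] [-0.07  0.14 -0.01] 0.6454684818612756
scene -1 pitch deg -3.0945879085453214 z@60 182.73549910478437 4
scene 1 pitch deg 35.14312372365648 z@60 196.7888065163632 4
side -1 pitch deg -46.11331348091897 z@60 173.41847622857722 4
side 1 pitch deg -42.424305422850374 z@60 170.14221557943483 4
```

View pics/j7.png

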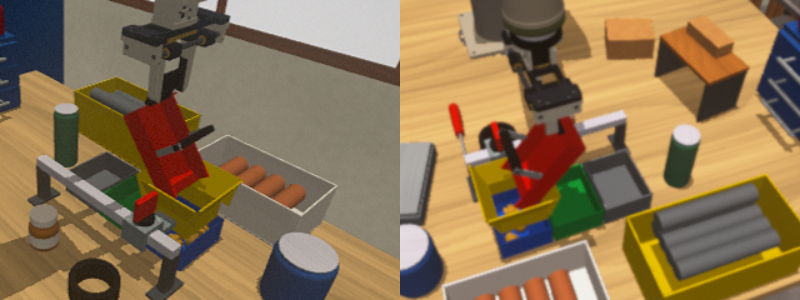

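Request:
servo_tool:
  commands:
    - {"tx":0,"ty":0,"tz":0,"turn":0}
    - {"tx":0,"ty":0,"tz":0,"turn":0}
    - {"tx":0,"ty":0,"tz":10,"turn":0}
    - {"tx":0,"ty":0,"tz":18,"turn":0}
    - {"tx":0,"ty":0,"tz":20,"turn":0}
    - {"tx":0,"ty":0,"tz":20,"turn":0}
    - {"tx":0,"ty":0,"tz":14,"turn":0}
    - {"tx":0,"ty":0,"tz":5,"turn":0}
  newtons: 60

```text
clock: 34.3
position: [0.6624, -0.0362, 0.3864]
orientation: [0.002, 0.697, 0.717, 0.012]
wrist_force: [-0.4, 0.9, -3.7]
opening: 0.644
```

```bash
python3 tilt.py -88.5;  python3 -c "
from h import *
for k in ('fitting1_c','tray'): print(k,[(r) for r in find('scene',k)],[(r) for r in find('side',k)])
for n in ('scene','side'): print(len(bot.find_in(n,'fitting1_c')),[ (round(r['confidence'],2)) for r in bot.find_in(n,'fitting1_c')])
a=cv2.imread('pics/tilt_side.png');b=cv2.imread('pics/tilt_scene.png')
cv2.imwrite('pics/j8.png',np.hstack([cv2.resize(a[60:300,190:510],(400,300)),cv2.resize(b[190:310,140:300],(400,300))]))"
```

```text
34.3 [662.43 -36.19 386.44] jaw 1.5434198991121377 [-0.44  0.92 -3.67] [-0.07  0.05  0.02] 0.6436101711021415
scene -1 pitch deg -46.61433943018853 z@60 266.3683720513606 4
scene 1 pitch deg 35.10134650923741 z@60 291.9043426093422 4
side -1 pitch deg -45.447623445930226 z@60 268.53294595571504 4
side 1 pitch deg -44.99147529514627 z@60 267.11966580238345 4
fitting1_c [(0.64, array([ 0.711, -0.139,  0.024])), (0.18, array([ 0.694, -0.103,  0.017]))] [(0.49, array([ 0.701, -0.137,  0.025]))]
tray [(0.97, array([ 0.668, -0.052,  0.299])), (0.58, array([ 0.422, -0.127,  0.041]))] [(0.91, array([ 0.667, -0.046,  0.303]))]
2 [0.64, 0.18]
1 [0.49]
```

View pics/j8.png

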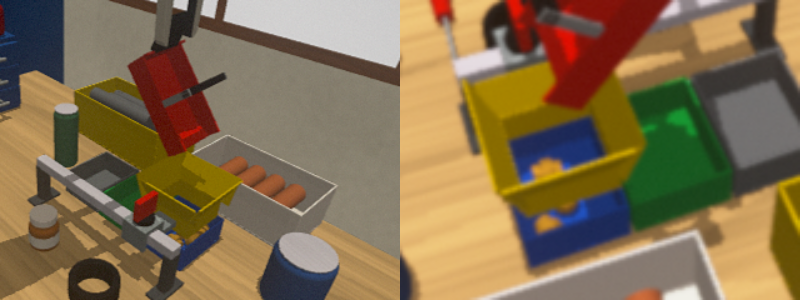

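Request:
servo_tool:
  commands:
    - {"tx":-5,"ty":-8,"tz":0,"turn":3}
    - {"tx":-12,"ty":-20,"tz":0,"turn":5}
    - {"tx":-16,"ty":-28,"tz":0,"turn":6}
    - {"tx":-16,"ty":-30,"tz":0,"turn":7}
    - {"tx":-16,"ty":-30,"tz":0,"turn":7}
    - {"tx":-16,"ty":-30,"tz":0,"turn":7}
    - {"tx":-16,"ty":-30,"tz":0,"turn":7}
    - {"tx":-16,"ty":-30,"tz":0,"turn":7}

```text
clock: 35.8
position: [0.5453, -0.2449, 0.3814]
orientation: [-0.006, 0.322, 0.947, 0.01]
wrist_force: [0.9, -0.2, -2.4]
opening: 0.639
```

Request:
servo_tool:
  commands:
    - {"tx":-15,"ty":-28,"tz":-5,"turn":7}
    - {"tx":-14,"ty":-26,"tz":-15,"turn":6}
    - {"tx":-10,"ty":-20,"tz":-22,"turn":5}
    - {"tx":-5,"ty":-10,"tz":-25,"turn":2}
    - {"tx":0,"ty":0,"tz":-20,"turn":0}
    - {"tx":0,"ty":0,"tz":-12,"turn":0}
    - {"tx":0,"ty":0,"tz":0,"turn":0}
    - {"tx":0,"ty":0,"tz":0,"turn":0}

```text
clock: 36.8
position: [0.4989, -0.3327, 0.2805]
orientation: [-0.006, 0.149, 0.989, 0.008]
wrist_force: [0.0, -0.1, -3.4]
opening: 0.639
```

Request:
servo_tool:
  commands:
    - {"tx":-2,"ty":-10,"tz":-10,"turn":0.5}
    - {"tx":-3,"ty":-10,"tz":-18,"turn":0}
    - {"tx":0,"ty":-1,"tz":-16,"turn":0}
    - {"tx":0,"ty":0,"tz":-10,"turn":0}
    - {"tx":0,"ty":0,"tz":0,"turn":0}
    - {"tx":0,"ty":0,"tz":0,"turn":0}
    - {"tx":0,"ty":0,"tz":0,"turn":0}
    - {"tx":0,"ty":0,"tz":0,"turn":0}

```text
clock: 37.8
position: [0.4944, -0.3552, 0.2244]
orientation: [-0.005, 0.144, 0.99, 0.008]
wrist_force: [-0.0, 0.8, -3.1]
opening: 0.642
```

```bash
python3 tilt.py -16.7; python3 - <<'E'
from h import *
np.set_printoptions(suppress=True,precision=1)
for n in ('scene','side'):
    im=cv2.imread(f'pics/tilt_{n}.png'); 
# lowest red points of the tray (mouth)
for n in ('scene','side'):
    im,d=bot.snapshot(n); p=cloud(d,cam(n)).reshape(-1,3)*1000; h=cv2.cvtColor(im,cv2.COLOR_BGR2HSV).reshape(-1,3)
    r=((h[:,0]<8)|(h[:,0]>172))&(h[:,1]>150)&(abs(p[:,0]-540)<100)&(abs(p[:,1]+365)<100)&(p[:,2]>46)
    q=p[r]; lo=q[q[:,2]<np.percentile(q[:,2],3)+6]; print(n,r.sum(),np.percentile(q[:,2],[.5,3,97]),lo.mean(0),len(lo))
E
```

```text
37.8 [ 494.36 -355.2   224.4 ] jaw 73.44133715519013 [-0.    0.84 -3.1 ] [-0.   -0.03 -0.02] 0.6423751479827734
scene -1 pitch deg -40.80815576105504 z@60 103.85243110095684 4
scene 1 pitch deg -13.606413168525282 z@60 130.86883129745394 4
side -1 pitch deg -46.87072145342811 z@60 100.94492275732385 4
scene 2801 [ 58.2  61.6 196.8] [ 548.5 -375.8   62.9] 268
side 2895 [ 59.6  78.  208.4] [ 531.8 -415.5   71.3] 118
```

Request:
servo_tool:
  commands:
    - {"tx":8,"ty":-2,"tz":0,"turn":0}
    - {"tx":6,"ty":-2,"tz":0,"turn":0}
    - {"tx":0,"ty":0,"tz":-3,"turn":0}
    - {"tx":0,"ty":0,"tz":-3,"turn":0}
    - {"tx":0,"ty":0,"tz":-2,"turn":0}
    - {"tx":0,"ty":0,"tz":0,"turn":0}
    - {"tx":0,"ty":0,"tz":0,"turn":0}
    - {"tx":0,"ty":0,"tz":0,"turn":0}

```text
clock: 39.0
position: [0.5107, -0.3601, 0.221]
orientation: [-0.003, 0.144, 0.99, 0.006]
wrist_force: [-0.7, 0.9, -0.7]
opening: 0.638
```

Request:
servo_tool:
  commands:
    - {"tx":0,"ty":0,"tz":-2,"turn":0}
    - {"tx":0,"ty":0,"tz":0,"turn":0}
    - {"tx":-4,"ty":1,"tz":-4,"turn":0}
    - {"tx":-5,"ty":1.5,"tz":-4,"turn":0}
    - {"tx":-6,"ty":2,"tz":-3,"turn":0}
    - {"tx":-6,"ty":2,"tz":-3,"turn":0}
    - {"tx":-6,"ty":2,"tz":-3,"turn":0}
    - {"tx":0,"ty":0,"tz":0,"turn":0}
  newtons: 12

```text
clock: 40.0
position: [0.484, -0.3523, 0.2081]
orientation: [0.001, 0.143, 0.99, 0.004]
wrist_force: [-1.3, 1.2, 3.1]
opening: 0.644
```

```bash
python3 tilt.py -16.7;  python3 -c "
import cv2,numpy as np
a=cv2.imread('pics/tilt_side.png');b=cv2.imread('pics/tilt_scene.png')
cv2.imwrite('pics/j9.png',np.hstack([cv2.resize(a[180:384,240:512],(400,300)),cv2.resize(b[100:300,0:267],(400,300))]))"
```

```text
40.0 [ 484.05 -352.29  208.07] jaw 73.49906386768845 [-1.26  1.16  3.13] [0.14 0.35 0.04] 0.6437894193623219
scene -1 pitch deg -39.06116201416039 z@60 119.19716963491888 5
scene 1 pitch deg -35.16702048624106 z@60 130.65349308021092 6
side -1 pitch deg -37.5738265019659 z@60 117.64430418324102 5
```

View pics/j9.png

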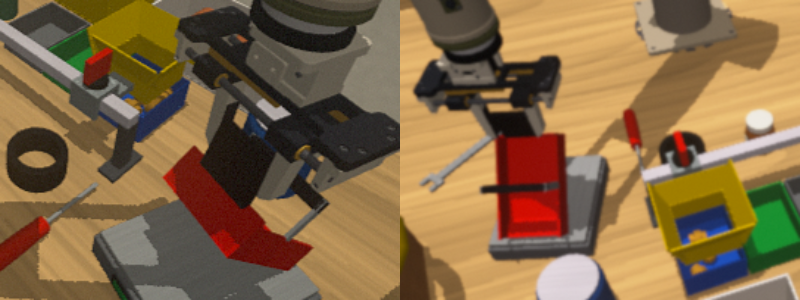

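Request:
servo_tool:
  commands:
    - {"tx":-6,"ty":2,"tz":-5,"turn":0}
    - {"tx":-7,"ty":2,"tz":-5,"turn":0}
    - {"tx":-7,"ty":2,"tz":-6,"turn":0}
    - {"tx":-7,"ty":2,"tz":-6,"turn":0}
    - {"tx":-7,"ty":2,"tz":-7,"turn":0}
    - {"tx":-6,"ty":2,"tz":-7,"turn":0}
    - {"tx":-6,"ty":2,"tz":-7,"turn":0}
    - {"tx":0,"ty":0,"tz":0,"turn":0}
  newtons: 8

```text
clock: 41.1
position: [0.4354, -0.3372, 0.1619]
orientation: [-0.0, 0.143, 0.99, 0.005]
wrist_force: [-0.7, 0.3, -1.0]
opening: 0.647
```

```bash
python3 tilt.py -16.7
```

```text
41.1 [ 435.45 -337.17  161.9 ] jaw 73.5212214356981 [-0.72  0.31 -0.97] [-0.08  0.17 -0.05] 0.6471410873747934
scene -1 pitch deg -17.23629562722473 z@60 113.18124558333618 8
scene 1 pitch deg -22.34252841273785 z@60 126.25345061220256 8
side -1 pitch deg -20.33232707294764 z@60 117.78081342996882 8
side 1 pitch deg -49.149785665293464 z@60 115.96955477239861 4
```

Request:
servo_tool:
  commands:
    - {"tx":-6,"ty":2,"tz":-7,"turn":0}
    - {"tx":-6,"ty":2,"tz":-8,"turn":0}
    - {"tx":-6,"ty":2,"tz":-8,"turn":0}
    - {"tx":-6,"ty":2,"tz":-8,"turn":0}
    - {"tx":-6,"ty":1.5,"tz":-8,"turn":0}
    - {"tx":-6,"ty":1.5,"tz":-8,"turn":0}
    - {"tx":-6,"ty":1.5,"tz":-5,"turn":0}
    - {"tx":0,"ty":0,"tz":0,"turn":0}

```text
clock: 42.2
position: [0.3914, -0.324, 0.107]
orientation: [0.0, 0.143, 0.99, 0.005]
wrist_force: [-1.1, 0.9, -1.7]
opening: 0.644
```

```bash
python3 tilt.py -16.7
```

```text
42.2 [ 391.43 -323.99  106.99] jaw 73.54492333388973 [-1.08  0.9  -1.69] [ 0.05  0.17 -0.  ] 0.6443208645223689
scene -1 pitch deg 3.276383458353537 z@60 82.11308472565541 10
scene 1 pitch deg -4.454798574235441 z@60 97.23356860668231 10
side -1 pitch deg 9.674437026570613 z@60 67.4887158689337 8
side 1 pitch deg 2.02084647981366 z@60 80.94837118783074 5
```

Request:
servo_tool:
  commands:
    - {"tx":0,"ty":0,"tz":-2,"turn":0}
    - {"tx":0,"ty":0,"tz":-2,"turn":0}
    - {"tx":0,"ty":0,"tz":-2,"turn":0}
    - {"tx":0,"ty":0,"tz":-1,"turn":0}
    - {"tx":0,"ty":0,"tz":0,"turn":0}
    - {"tx":0,"ty":0,"tz":0,"turn":0}
    - {"tx":0,"ty":0,"tz":0,"turn":0}
    - {"tx":0,"ty":0,"tz":0,"turn":0}

```text
clock: 43.3
position: [0.3939, -0.3253, 0.1049]
orientation: [0.002, 0.143, 0.99, 0.004]
wrist_force: [-1.2, 1.3, 0.2]
opening: 0.642
```

Request:
servo_tool:
  commands:
    - {"tx":0,"ty":0,"tz":0,"turn":0}
    - {"tx":0,"ty":0,"tz":0,"turn":0}
    - {"tx":0,"ty":0,"tz":0,"turn":0}
    - {"tx":0,"ty":0,"tz":20,"turn":0}
    - {"tx":0,"ty":0,"tz":40,"turn":0}
    - {"tx":0,"ty":0,"tz":50,"turn":0}
    - {"tx":0,"ty":0,"tz":50,"turn":0}
    - {"tx":0,"ty":0,"tz":30,"turn":0}
  gripper: 0.95

```text
clock: 44.3
position: [0.3923, -0.3233, 0.2974]
orientation: [0.0, 0.143, 0.99, 0.005]
wrist_force: [0.4, -0.8, -0.7]
opening: 0.949
```

Request:
servo_tool:
  commands:
    - {"tx":10,"ty":15,"tz":10,"turn":-8}
    - {"tx":15,"ty":25,"tz":10,"turn":-8}
    - {"tx":20,"ty":30,"tz":10,"turn":-8}
    - {"tx":25,"ty":30,"tz":10,"turn":-8}
    - {"tx":25,"ty":30,"tz":10,"turn":-8}
    - {"tx":25,"ty":25,"tz":0,"turn":-8}
    - {"tx":15,"ty":15,"tz":0,"turn":-8}
    - {"tx":0,"ty":0,"tz":0,"turn":0}

```text
clock: 45.3
position: [0.5323, -0.1492, 0.3545]
orientation: [0.007, 0.604, 0.797, 0.002]
wrist_force: [0.1, -1.2, 0.3]
opening: 0.954
```

```bash
python3 tr.py 488 -357 -16.7; python3 hop.py; python3 - <<'E'
from h import *
for t in ['jar','tape','spray','tin','screwdriver']: print(t,find('side',t),find('scene',t))
a,b=[cv2.imread(f'pics/tr_{n}.png') for n in ('wrist','scene')]
cv2.imwrite('pics/j10.png',np.hstack([cv2.resize(a,(400,300)),cv2.resize(b[130:330,0:267],(400,300))]))
E
```

```text
45.3 [ 532.3 -149.2  354.5] jaw 15.721980978811459 tilt [ 0. -0. -1.]
scene red 1489 ((477.39501953125, -349.89752197265625), (102.41812896728516, 174.04957580566406), 73.90774536132812) X [-96.6  73. ] Y [-46.   54.4] z [50.1 95. ]
scene handle 388 X [-123.  -110.4  -95.9] Y [-23.2   3.9  31.2] z [101.3 122.  143.7]
side red 2544 ((472.05035400390625, -348.88916015625), (101.3813705444336, 178.96595764160156), 73.74055480957031) X [-99.1  70.4] Y [-46.9  52.5] z [ 50.  100.7]
side handle 517 X [-133.  -125.9 -104.4] Y [-27.5  -7.6  29.3] z [104.6 140.8 145.4]
wrist red 2072 ((476.85357666015625, -350.71319580078125), (99.99417877197266, 169.0786895751953), 73.8929443359375) X [-95.8  71. ] Y [-45.4  52.4] z [50.  94.7]
wrist handle 21 X [-126.7 -108.7  -97.9] Y [-26.2 -24.8 -23.2] z [102.8 120.1 142.7]
[ 0.5 -0.2  0.4] [0.  0.6 0.8 0. ]
scene top [-65.1 -63.7  67.7  68.6] [-173.1 -172.1  -34.4  -33.1]
blue y [-157.3 -156.8  -56.3  -55. ]
knob [-140.8 -109.1  -97. ] [-111.8 -105.5  -96. ] ((-120.15757751464844, -103.04560089111328), (49.185325622558594, 18.764060974121094), 1.3009693622589111)
side top [-67.9 -66.3  65.5  66.5] [-173.1 -171.9  -35.3  -33.3]
blue y [-159.9 -159.8  -56.4  -55.9]
knob [-146.4 -130.2 -103.9] [-110.6 -109.1 -100.1] ((-124.52063751220703, -105.15361022949219), (11.937329292297363, 45.492862701416016), 89.90422058105469)
jar [(0.58, array([0.445, 0.036, 0.051])), (0.58, array([ 0.341, -0.189,  0.025]))] [(0.74, array([0.467, 0.049, 0.073]))]
tape [(0.75, array([ 0.442, -0.108,  0.035]))] [(0.7, array([ 0.43 , -0.094,  0.038]))]
spray [(0.88, array([0.653, 0.229, 0.094]))] [(0.66, array([0.688, 0.244, 0.104]))]
tin [(0.56, array([ 0.677, -0.332,  0.09 ]))] [(0.96, array([ 0.737, -0.319,  0.107])), (0.24, array([0.674, 0.017, 0.009]))]
screwdriver [(0.96, array([ 0.341, -0.186,  0.021]))] [(0.84, array([ 0.362, -0.184,  0.025]))]
```

View pics/j10.png

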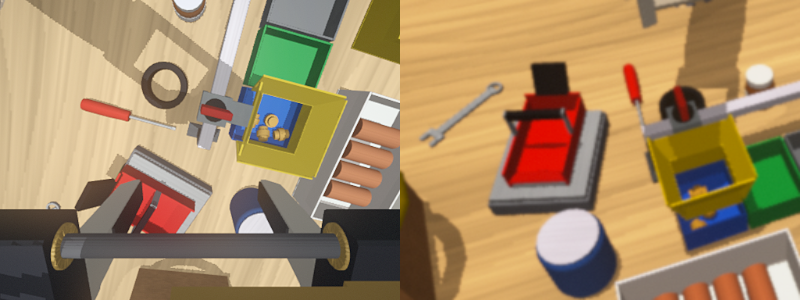

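```bash
python3 - <<'E'
from h import *
np.set_printoptions(suppress=True,precision=0)
c=cam('wrist'); im,d=bot.snapshot('wrist'); p=cloud(d,c)*1000
h=cv2.cvtColor(im,cv2.COLOR_BGR2HSV)
m=(h[...,0]>10)&(h[...,0]<26)&(h[...,1]>110)&(abs(p[...,0]-667)<60)&(abs(p[...,1]+111)<48)&(p[...,2]<60)&(p[...,2]>5)
q=p[m]; print(m.sum(),'x',np.percentile(q[:,0],[1,99]),'y',np.percentile(q[:,1],[1,99]),'z',np.percentile(q[:,2],[1,50,99]))
# footprint area of fittings tops seen, mm^2 (one fitting covers about 615-840)
g=np.unique((q[:,:2]/3).astype(int),axis=0); print('area',len(g)*9)
for n in ('wrist','scene'):
    if n=='scene': bot.snapshot(n)
    K,t,A=cam(n)
    for i in range(1,5): print(n,i,[(round(r['confidence'],2),(A@np.array(r['centre'])+t)*1000) for r in bot.find_in(n,f'fitting{i}_c')])
top=(q[:,2]>22); G=np.zeros((60,60),np.uint8)
for x,y in g: G[int((x*3-600)//3),int((y*3+165)//3)]=1
for r in G[5:45,3:38]: print(''.join('.#'[v] for v in r))
print(bot.get_state()['clock'])
E
```

```text
767 x [644. 723.] y [-156. -101.] z [19. 29. 36.]
area 2313
wrist 1 [(0.75, array([ 706., -137.,   27.])), (0.45, array([ 475., -329.,   61.]))]
wrist 2 [(0.75, array([ 668., -145.,   32.]))]
wrist 3 [(0.44, array([ 545., -108.,  167.])), (0.23, array([ 680., -108.,  131.]))]
wrist 4 []
scene 1 [(0.46, array([ 708., -137.,   24.]))]
scene 2 []
scene 3 []
scene 4 [(0.38, array([ 644., -118.,   26.])), (0.3, array([428., -92.,  41.]))]
...................................
...................................
...................................
...................................
...................................
...................................
...................................
...................................
...................................
..........#######..................
.......###########.................
........##########.................
..........#####.#..................
...................................
.....#.............................
..#######..........................
.##########....#...................
###########.######.................
###################................
####################...............
.###################...............
.########..#########...............
.#######...#########...............
...###.....#########...............
.............####.#................
................##.................
......####.........................
....######.........................
....########.......................
....########.......................
....########.......................
....#########......................
....########.......................
.....#######.......................
.....########......................
......#######......................
.......####........................
...................................
...................................
...................................
46.55
```

```bash
python3 -c "
from workcell import bot
print(bot.finish_job())"
```

```text
the job is handed in; nothing more can be done
None
```

I carried out all the steps in the order asked and handed the job in at about 46.6 s of the 72 s allowed, with the arm clear of everything.

- **Hopper:** I freed the knob, slid the hopper over the blue bin and turned the knob back against its stop. It is about 3.5 mm off the bin's centre, which still keeps its 90 mm opening inside the bin's 98 mm inner width. The last check shows the knob's wing along the station's x, so it is tight.
- **Weighing:** I drew the tray out by its bar, set it on the scale, let go and raised the gripper. I then took the tray again by the sides of its handle.
- **Tipping:** The moves could not tilt the tool. I held the handle at 60 N to carry the tray level, then loosened to 12 N and later 8 N. That let the tray swing mouth-down over the hopper to about 45°.
- **Fittings:** The wrist camera's depth picture shows four separate brass patches inside the blue bin, and the tray looks empty. The fitting detector disagreed in part: it confirmed only two or three of the four.
- **Tray on the scale:** The empty tray stands flat on the plate, but about 12 mm off centre. Its rear edge overhangs the plate by about 2 mm, and I left it so.
- **Bystanders:** The tin, jar, tape, spray can and screwdriver were all found within about 5 mm of where they were found mid-job, before the tray was moved, which is about the detector's accuracy.

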